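Comb the spacer rods into rows with the rake

ROBOT

A 7-joint arm with a two-finger parallel gripper is mounted at the origin on the work surface. World frame = base frame: x ahead of the robot, y to its left, z up, the work surface at z = 0. Lengths are in m, angles in rad, forces in N, time in s.
With the tool pointing down it reaches from about 0.425 to 0.875 m from the base axis. Payload 4.7 kg.
Tool frame: the origin (TCP) lies between the finger pads; the fingertips stand 14 mm ahead of it and the grasp point (between the pads) lies 5 mm behind it; z points along the fingers, y is the line along which they close (so a half turn about z gives the same grasp; the last joint's range is limited). The gripper opens to 87 mm and grips with 3 to 60 N. Pads are 19 mm wide; open, the fingers measure 117 mm over their backs; the gripper's body (75 mm by 190 mm) begins 51 mm behind the grasp point.
Start: joints at [1.275, 0.321, -0.07, 1.45, 0.023, 1.371, -0.057], TCP at [0.198, -0.619, 0.237] pointing down, gripper open.
Joint ranges: [-2.86, 2.86], [-0.3, 2.09], [-1.38, 1.24], [0.06, 2.45], [-1.56, 4.7], [0.09, 2.05], [-2.69, 2.69]. Speed limits (rad/s): [2.57, 2.57, 3.14, 3.14, 3.14, 3.14, 3.14].

INTERFACE

Orientations are given as a rotation vector (axis times angle).
In Python, from bench import ctrl gives the robot as it stands.
- The arm moves only by the tool step_arm, never from a script. Its argument "commands" is a list of rows, each an object with "travel": the shift along the tool's x, y, z in m, a list of three; "turn": the turn, a rotation vector about the tool's x, y, z in degrees, a list of three. A call has 1 to 5 rows; each row is the pose to reach, as a shift and turn from the pose commanded when the call began, along the tool's axes at that moment; what a row does not reach only later rows make up. A row lasts 1/10 s, in which the tool goes at most 50 mm and 8.59 degrees, less where a joint would pass 70% of its speed; a pose out of reach is approached as far as the arm can. A call with a gripper value outside its range is refused whole. "gripper" is the opening, from 0 (shut) to 1 (fully open), set as the call begins (left out, the last holds). The fingers move at their own pace and stop on an object; "force" is the grip in N (left out, the last holds). Time passes only in rows, so rows that repeat a pose let the fingers close. It gives the time, the measured TCP pose, the force, the opening and the grip force at its end, in the units of the state.
- ctrl.get_state(): the state, without advancing time (a new reading comes with each control period).
- ctrl.get_image(name): name is "side" or "top" or "wrist"; returns the picture (400x640x3 uint8, red, green, blue); there is no depth.
- ctrl.camera_model(name): a dict with "fx", "fy", "cx", "cy" (pixels), "k1" (the pictures are not rectified: a ray, as slopes to the right and down, at radius r is drawn at 1 + k1 r^2 times it, then the intrinsics apply), "R" (3x3) and "t" (3): a world point X has camera coordinates R X + t; the wrist camera has in their place "T_tool_cam" (4x4, takes a point from camera to tool coordinates, whose origin is the TCP and whose axes are the flange's). Camera axes: x right, y down, z forward; pixel columns grow to the right and rows downward; lengths in m; the calibration is good to about 2 mm. A picture is of the moment at which its call begins: read the wrist's pose just before it. camera_model takes no time and is no camera call.
- ctrl.close_job(): hands the job in; it is judged then, once.
The state is a dict: "time": time; "joint_positions": joint angles; "qd": joint speeds; "joint_torque": joint torques, N m; "position": TCP position; "tool_rot": TCP orientation; "ft_force": force on the tool from outside, world axes, zero at the start; "torque": the same for the moment, N m; "grip_width": opening from 0.0 (shut) to 1.0 (fully open); "grip_force": force on a finger pad.
Only numpy, scipy, OpenCV 4.12 (cv2) and the standard library are available. Lean on these libraries where they do the work, as an engineer would, in place of code of your own. Each camera call takes 0.05 s, during which the arm holds its last target. There are 200 camera calls.

TASK

Pick up the orange hand rake by its grey grip, lower it into the white tray behind the scattered rods and comb all four rods up to the blue stop bar so that they lie flat, side by side in parallel rows square to the tray, then pack them tight with a steady push of about 10 newtons for half a second (never as much as 20, and set the rake down gently in the tray). Then stand the rake upright on its green mat again and let go; do not touch the rods with the gripper and do not disturb the other things on the bench.

Things in the scene. Friction and masses are not known exactly. Their poses are not given: they have to be found in the camera images.
- tray: White shallow sorting tray, fixed, 164 (its x) x 334 mm (its y). Origin: centre of its underside. Floor top at z = 4 mm; inside x -76..76, y -161..161 mm; wall tops z = 16 mm. Rods start between y = -126 and +108 mm. Towards +y a rigid blue stop bar, 14 mm thick, 18 mm high, lies across the floor, clamped anew each time: its flat face is at y = 118 to 146 mm, not measured: feel for it.
- mat: Green rubber parking mat of the rake, fixed, 170 mm (its x) x 85 mm (its y) x 3 mm thick. Origin: centre of the underside.
- rake: Hand rake, about 160 g, standing upright on its tines on the mat. Origin: centre of the tines' feet; z up. Six orange tines, each 10 mm (x) x 22 mm (y) x 25 mm high, every 22 mm along x, under an orange cross bar 122 mm (x) x 22 mm (y), z = 25 to 39 mm. Front and back are alike: flat pushing faces at y = +-11 mm.
- rake_grip (a point): Point inside the rake's grey grip block, 62 mm above the tines' feet; axes as the rake's. The block is 56 mm (x) x 24 mm (y, the faces to pinch), from 39 to 91 mm above the feet, centred over the bar.
- rod1: black plastic rod, square 12 x 12 mm section, 110 mm long, about 25 g, lying loose on the tray floor. Origin: its centre; x along its length.
- rod2: green plastic rod, square 12 x 12 mm section, 110 mm long, about 25 g, lying loose on the tray floor. Origin: its centre; x along its length.
- rod3: red plastic rod, square 12 x 12 mm section, 110 mm long, about 25 g, lying loose on the tray floor. Origin: its centre; x along its length.
- rod4: yellow plastic rod, square 12 x 12 mm section, 110 mm long, about 25 g, lying loose on the tray floor. Origin: its centre; x along its length.
- bottle: amber reagent bottle, 52 mm across, 90 mm tall, beside the tray; leave alone. Origin: centre of its underside.
- vialrack: grey open vial rack with compartments, 60 x 120 x 40 mm, beside the tray; leave alone. Origin: centre of its underside.
- dish: round glass dish, 64 mm across, 16 mm tall, beside the tray; leave alone. Origin: centre of its underside.
- spatula: flat-bladed scraper with a wooden handle, lying flat, about 170 mm long, to the robot's right of the rubber mat; leave alone. Origin: on its underside, handle towards -x.
- tipbox: grey closed tip box, 80 x 120 x 50 mm; leave alone. Origin: centre of its underside.
- beaker: clear open beaker, 68 mm across, 85 mm tall; leave alone. Origin: centre of its underside.
- jar: white jar with blue cap, 60 mm across, 70 mm tall; leave alone. Origin: centre of its underside.
Things that resemble listed ones, but are neither listed nor needed, are in the scene too. Leave any red or turquoise look-alike of the rake alone. Of the things that look like the mat, the larger one is meant.

How it is judged:
On the way, in this order (a step that is already met when the one before it is completed fails the run):
1. the rake's tines are down inside the tray (feet lower than 16 mm above the tray's underside) (z of rake in the frame of tray below 0.016 m and x of rake in the frame of tray between -0.06 and 0.06 m and y of rake in the frame of tray between -0.155 and 0.15 m), for 0.1 s.
2. all four rods lie in parallel rows against the stop, and the rake presses on them with more than 5 N for 0.3 s (angle between the x axis of each of rod1, rod2, rod3, rod4 and the x axis of tray, either way round below 0.07 rad and y of rod1 in the frame of tray between 0.07 and 0.144 m and z of rod1 in the frame of tray between 0.006 and 0.014 m and y of rod2 in the frame of tray between 0.07 and 0.144 m and z of rod2 in the frame of tray between 0.006 and 0.014 m and y of rod3 in the frame of tray between 0.07 and 0.144 m and z of rod3 in the frame of tray between 0.006 and 0.014 m and y of rod4 in the frame of tray between 0.07 and 0.144 m and z of rod4 in the frame of tray between 0.006 and 0.014 m and y of rod2 in the frame of rod1 between -0.041 and 0.041 m and z of rod2 in the frame of rod1 between -0.041 and 0.041 m and y of rod3 in the frame of rod1 between -0.041 and 0.041 m and z of rod3 in the frame of rod1 between -0.041 and 0.041 m and y of rod3 in the frame of rod2 between -0.041 and 0.041 m and z of rod3 in the frame of rod2 between -0.041 and 0.041 m and y of rod4 in the frame of rod1 between -0.041 and 0.041 m and z of rod4 in the frame of rod1 between -0.041 and 0.041 m and y of rod4 in the frame of rod2 between -0.041 and 0.041 m and z of rod4 in the frame of rod2 between -0.041 and 0.041 m and y of rod4 in the frame of rod3 between -0.041 and 0.041 m and z of rod4 in the frame of rod3 between -0.041 and 0.041 m and (contact force between rake and rod1 above 5 N or contact force between rake and rod2 above 5 N or contact force between rake and rod3 above 5 N or contact force between rake and rod4 above 5 N)), for 0.3 s.
At the end, for the whole second after the job is handed in: The rods lie flat, still, within 0.07 rad of square to the tray, side by side with at most 5 mm of play in all (outer centres within 41 mm), centres at tray y 70 to 144 mm; the rake stands upright (tilt under 0.1 rad), still, on the mat, origin within 40 mm (x) and 34 mm (y) of its centre (angle between the x axis of each of rod1, rod2, rod3, rod4 and the x axis of tray, either way round below 0.07 rad and y of rod1 in the frame of tray between 0.07 and 0.144 m and z of rod1 in the frame of tray between 0.006 and 0.014 m and y of rod2 in the frame of tray between 0.07 and 0.144 m and z of rod2 in the frame of tray between 0.006 and 0.014 m and y of rod3 in the frame of tray between 0.07 and 0.144 m and z of rod3 in the frame of tray between 0.006 and 0.014 m and y of rod4 in the frame of tray between 0.07 and 0.144 m and z of rod4 in the frame of tray between 0.006 and 0.014 m and y of rod2 in the frame of rod1 between -0.041 and 0.041 m and z of rod2 in the frame of rod1 between -0.041 and 0.041 m and y of rod3 in the frame of rod1 between -0.041 and 0.041 m and z of rod3 in the frame of rod1 between -0.041 and 0.041 m and y of rod3 in the frame of rod2 between -0.041 and 0.041 m and z of rod3 in the frame of rod2 between -0.041 and 0.041 m and y of rod4 in the frame of rod1 between -0.041 and 0.041 m and z of rod4 in the frame of rod1 between -0.041 and 0.041 m and y of rod4 in the frame of rod2 between -0.041 and 0.041 m and z of rod4 in the frame of rod2 between -0.041 and 0.041 m and y of rod4 in the frame of rod3 between -0.041 and 0.041 m and z of rod4 in the frame of rod3 between -0.041 and 0.041 m and linear speed of each of rod1, rod2, rod3, rod4, rake below 0.02 m/s and x of rake in the frame of mat between -0.04 and 0.04 m and y of rake in the frame of mat between -0.034 and 0.034 m and z of rake in the frame of mat below 0.008 m and angle between rake's own z axis and vertical below 0.1 rad); the robot touches nothing.
It fails at once if the rake pushes on a rod with more than 20 N (contact force between rake and rod1 above 20 N or contact force between rake and rod2 above 20 N or contact force between rake and rod3 above 20 N or contact force between rake and rod4 above 20 N).
It fails at once if the rake is forced onto the tray with more than 30 N (contact force between rake and tray above 30 N).
It fails at once if the gripper or arm touches a rod (contact force between any of the fingers, the arm and rod1 above 0.5 N or contact force between any of the fingers, the arm and rod2 above 0.5 N or contact force between any of the fingers, the arm and rod3 above 0.5 N or contact force between any of the fingers, the arm and rod4 above 0.5 N).
It fails at once if one of the other things on the bench is moved more than 20 mm (distance of any of bottle, vialrack, dish, spatula, tipbox, beaker, jar from where it was at the start of the episode above 0.02 m).
It also fails if it takes over 61 s, if anything falls off the work surface, if the arm or the gripper's body presses on something with over 40 N, if the wrist force passes 120 N, or if a joint passes its speed limit or range.

## Working session

There is one attempt and no reset: what is moved stays moved. The work goes in short steps, Python scripts to look and compute and a tool call to move; the robot and the scene stay as the last step left them, time stands still between calls to the robot, and variables do not carry over. Pictures are saved under pics/ and viewed, at most 10 in all, crops included, and the job is handed in when it is done.

Besides the shell and the picture viewer there is one more tool, called after "Call:" as name(argument=value, ...) on one line, values as JSON. step_arm: Moves the arm, as the interface text tells. Its arguments: {"type":"object","properties":{"commands":{"type":"array"},"gripper":{"type":"number"},"force":{"type":"number"}},"required":["commands"]}

```bash
ls; mkdir -p pics; python3 - <<'E'
from bench import ctrl
import cv2
for n in("top","side"):
    im=ctrl.get_image(n); cv2.imwrite(f"pics/{n}0.png",im[:,:,::-1]); print(n,ctrl.camera_model(n))
print(ctrl.camera_model("wrist")); print(ctrl.get_state())
E
```

```text
pics
top {'fx': 505.7430894315619, 'fy': 505.7430894315619, 'cx': 322.0070803486202, 'cy': 197.83622548083, 'k1': 0.04969490282717946, 'R': array([[-0.01099103, -0.99984487,  0.01376358],
       [-0.99536569,  0.0096247 , -0.09567924],
       [ 0.09553192, -0.01475141, -0.99531706]]), 't': array([-0.00889256,  0.58121228,  1.77440713])}
side {'fx': 375.857721588017, 'fy': 375.857721588017, 'cx': 326.7621888231091, 'cy': 198.6727839521765, 'k1': -0.055766473887940995, 'R': array([[-0.98939647, -0.14463771, -0.0132122 ],
       [-0.07905291,  0.61260053, -0.78642941],
       [ 0.12184115, -0.77704602, -0.61753884]]), 't': array([0.57357709, 0.1127129 , 1.15701225])}
{'fx': 278.1931033513999, 'fy': 278.1931033513999, 'cx': 319.02005877500943, 'cy': 195.13343984991616, 'k1': -0.041640191748448956, 'T_tool_cam': array([[ 9.42021051e-04, -9.58424140e-01, -2.85345897e-01,
         7.85118462e-02],
       [ 9.99999528e-01,  8.34948351e-04,  4.96891502e-04,
         2.24482111e-04],
       [-2.37983724e-04, -2.85346231e-01,  9.58424474e-01,
        -1.48442798e-01],
       [ 0.00000000e+00,  0.00000000e+00,  0.00000000e+00,
         1.00000000e+00]])}
{'time': 0.1, 'joint_positions': array([ 1.27509013,  0.32175306, -0.07009222,  1.4515185 ,  0.02261532,
        1.37079012, -0.05688446]), 'qd': array([-0.00061923, -0.00156063,  0.00100484, -0.00105609,  0.00087383,
        0.00041079,  0.00055883]), 'joint_torque': array([ 3.07840237e-04, -4.92573631e+01, -4.05645110e-01, -3.13399565e+01,
       -6.41159993e-02,  3.94448941e-02,  7.21457445e-05]), 'position': array([ 0.19798501, -0.61863833,  0.23558552]), 'tool_rot': array([-3.10234079e+00, -4.84527043e-01,  5.67293038e-04]), 'ft_force': array([-0.59328969,  0.15368938, -0.24534656]), 'torque': array([-0.02294608,  0.04406525, -0.04985096]), 'grip_force': 0.0, 'grip_width': 0.9973712199008591}
```

View pics/top0.png

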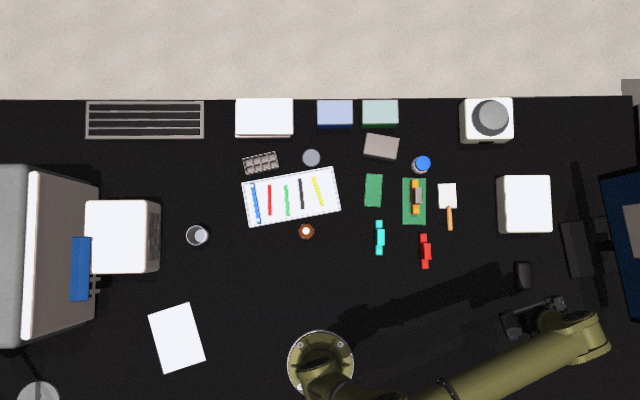

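View pics/side0.png

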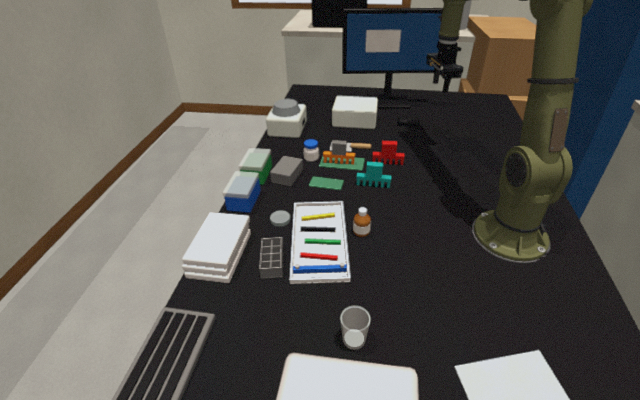

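Top view: tray centre is about (292,196), with the blue stop at its left end (256,202) and the rods to its right. The orange rake stands on the large green mat at (414,200), and the wooden-handled spatula is at (448,205).

```bash
cat > h.py <<'E'
from bench import ctrl
import numpy as np, cv2
from scipy.spatial.transform import Rotation as Ro
def cam(n,st=None):
    m=ctrl.camera_model(n)
    K=np.array([[m['fx'],0,m['cx']],[0,m['fy'],m['cy']],[0,0,1]])
    if n=="wrist":
        T=np.eye(4);T[:3,:3]=Ro.from_rotvec(st['tool_rot']).as_matrix();T[:3,3]=st['position']
        T=T@m['T_tool_cam'];R=T[:3,:3].T;t=-R@T[:3,3]
    else: R,t=m['R'],m['t']
    return K,np.array([m['k1'],0,0,0.]),R,t
def ray(c,px,z):
    K,d,R,t=c
    n=cv2.undistortPoints(np.array(px,float).reshape(-1,1,2),K,d).reshape(-1,2)
    D=np.c_[n,np.ones(len(n))]@R; C=-R.T@t
    return (C+D*((z-C[2])/D[:,2])[:,None])[:,:2]
def proj(c,X):
    K,d,R,t=c
    return cv2.projectPoints(np.array(X,float).reshape(-1,1,3),cv2.Rodrigues(R)[0],t,K,d)[0].reshape(-1,2)
def hsv(im): return cv2.cvtColor(im,cv2.COLOR_RGB2HSV)
RNG=dict(orange=((8,150,90),(20,255,255)),green=((45,90,50),(85,255,255)),yellow=((24,120,100),(34,255,255)),
 red=((0,150,80),(5,255,255)),blue=((100,140,60),(125,255,255)),white=((0,0,140),(180,60,255)))
def blobs(im,col,box=None,minA=15):
    m=cv2.inRange(hsv(im),*map(np.array,RNG[col]))
    if box:
        k=np.zeros_like(m);u0,v0,u1,v1=box;k[v0:v1,u0:u1]=255;m&=k
    cs,_=cv2.findContours(m,cv2.RETR_EXTERNAL,cv2.CHAIN_APPROX_NONE)
    return sorted([c.reshape(-1,2) for c in cs if cv2.contourArea(c)>=minA],key=lambda c:-cv2.contourArea(c))
def rect(c,b,z):
    P=ray(c,b,z).astype(np.float32)*1000
    (x,y),(w,h),a=cv2.minAreaRect(P)
    return np.round([x,y,w,h,a],1)
E
python3 - <<'E'
from h import *
im=cv2.imread("pics/top0.png")[:,:,::-1].copy();c=cam("top")
T=(235,160,345,232)
for col,z,b in(("white",.016,T),("blue",.018,T),("red",.016,T),("green",.016,T),("yellow",.016,T),("green",.003,(400,170,430,230)),("green",.003,(360,170,385,210)),("orange",.039,(400,170,430,230))):
    B=blobs(im,col,b)
    for q in B[:2]: print(col,rect(c,q,z),len(q))
m=blobs(im,"white",T)[0]
k=np.zeros(im.shape[:2],np.uint8);cv2.fillPoly(k,[cv2.convexHull(m)],255)
g=((im.max(2)<70)&(cv2.erode(k,np.ones((9,9)))>0)).astype(np.uint8)
cs,_=cv2.findContours(g,cv2.RETR_EXTERNAL,cv2.CHAIN_APPROX_NONE)
for q in cs:
    if len(q)>8: print("black",rect(c,q.reshape(-1,2),.016))
E
```

```text
white [589.2  96.7 166.2 336.1  10.1] 270
white [706.9 205.4  44.6 120.1  12.2] 154
blue [568.8 223.2 109.2  10.5  10.3] 64
red [576.4 174.7   7.2 100.7  89.9] 59
green [575.8 112.5 101.3   9.5   4.5] 58
yellow [608.1   1.8 103.9   9.1  17.8] 56
green [ 569.3 -345.7   83.4  173.2   88.3] 138
green [ 611.  -199.8   62.5  122.    85.2] 96
orange [ 626.2 -342.2   21.3   29.    88.4] 25
orange [ 539.  -343.3   21.2   32.3   88.4] 34
```

Call:
step_arm(commands=[{"travel": [0.045, -0.0146, 0], "turn": [0, 0, 0]}, {"travel": [0.09, -0.029, 0], "turn": [0, 0, 0]}, {"travel": [0.135, -0.044, 0], "turn": [0, 0, 0]}, {"travel": [0.18, -0.058, 0], "turn": [0, 0, 0]}, {"travel": [0.225, -0.073, 0], "turn": [0, 0, 0]}])

```text
time: 0.6
position: [0.3913, -0.4796, 0.2361]
tool_rot: [-3.104, -0.484, 0.001]
ft_force: [-0.4, -0.9, -0.0]
grip_width: 1.0
grip_force: 0.0
```

Call:
step_arm(commands=[{"travel": [0.045, -0.0146, 0], "turn": [0, 0, 4]}, {"travel": [0.09, -0.029, 0], "turn": [0, 0, 8]}, {"travel": [0.135, -0.044, 0], "turn": [0, 0, 12]}, {"travel": [0.18, -0.058, 0], "turn": [0, 0, 16]}, {"travel": [0.225, -0.073, 0], "turn": [0, 0, 19.4]}])

```text
time: 1.1
position: [0.5832, -0.3417, 0.236]
tool_rot: [-3.141, 0.05, 0.001]
ft_force: [0.3, -0.9, -0.4]
grip_width: 1.005
grip_force: 0.0
```

Call:
step_arm(commands=[{"travel": [0, 0, 0], "turn": [0, 0, 0]}, {"travel": [0, 0, 0], "turn": [0, 0, 0]}, {"travel": [0, 0, 0], "turn": [0, 0, 0]}])

```text
time: 1.4
position: [0.581, -0.3441, 0.236]
tool_rot: [3.141, -0.047, -0.002]
ft_force: [-0.4, 0.3, 0.0]
grip_width: 1.0
grip_force: 0.0
```

```bash
python3 - <<'E'
from h import *
st=ctrl.get_state();im=ctrl.get_image("wrist");cv2.imwrite("pics/w1.png",im[:,:,::-1]);np.save("w1.npy",np.r_[st['position'],st['tool_rot']])
print(st['time'],st['position'],st['tool_rot'],st['ft_force'])
c=cam("wrist",st)
for q in blobs(im,"orange",minA=60)[:4]: print("orange",cv2.boundingRect(q),rect(c,q,.042))
for q in blobs(im,"green",minA=300)[:3]: print("green",cv2.boundingRect(q),rect(c,q,.003))
E
```

```text
1.4 [ 0.5810298  -0.34414603  0.23600434] [ 3.14056459e+00 -4.74436637e-02 -2.46142045e-03] [-0.4305853   0.25910194  0.03393003]
orange (307, 127, 20, 29) [ 625.9 -342.9   23.    33.8   88.7]
orange (312, 215, 17, 8) [ 525.2 -344.3   21.1    9.9   88.3]
green (289, 117, 64, 119) [ 568.5 -345.6   85.8  170.5   87.8]
green (189, 107, 48, 89) [ 610.4 -199.4   60.4  119.7   85.2]
green (0, 150, 29, 73) [571.5 123.2 111.1  25.    4.3]
```

View pics/w1.png

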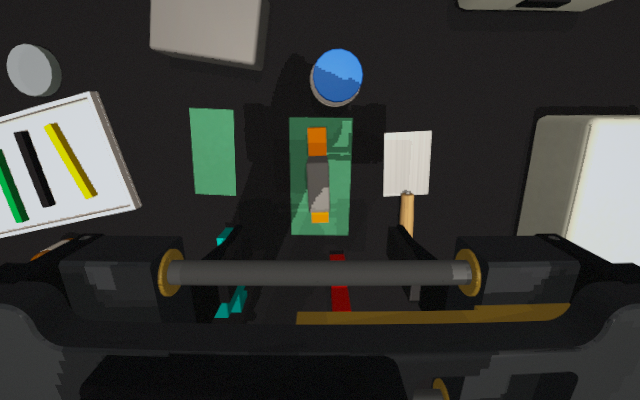

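The rake is directly under the gripper, with the grip at about (318,180) px and the orange ends at (317,141) and (320,216). The rake's yaw matches the tool's, so I descend straight down.

Call:
step_arm(commands=[{"travel": [0, 0, 0.045], "turn": [0, 0, 0]}, {"travel": [0, 0, 0.09], "turn": [0, 0, 0]}, {"travel": [0, 0, 0.13], "turn": [0, 0, 0]}, {"travel": [0, 0, 0.16], "turn": [0, 0, 0]}, {"travel": [0, 0, 0.174], "turn": [0, 0, 0]}])

```text
time: 1.95
position: [0.5788, -0.3437, 0.059]
tool_rot: [-3.139, 0.049, 0.008]
ft_force: [-0.4, 0.2, -0.2]
grip_width: 0.999
grip_force: 0.0
```

Call:
step_arm(commands=[{"travel": [0, 0, 0], "turn": [0, 0, 0]}, {"travel": [0, 0, 0], "turn": [0, 0, 0]}])

```text
time: 2.15
position: [0.5827, -0.3441, 0.0642]
tool_rot: [3.14, -0.047, 0.003]
ft_force: [-0.5, 0.5, 0.5]
grip_width: 1.002
grip_force: 0.0
```

Call:
step_arm(commands=[{"travel": [0, 0, 0], "turn": [0, 0, 0]}, {"travel": [0, 0, 0], "turn": [0, 0, 0]}, {"travel": [0, 0, 0], "turn": [0, 0, 0]}, {"travel": [0, 0, 0], "turn": [0, 0, 0]}, {"travel": [0, 0, 0], "turn": [0, 0, 0]}], gripper=0.15, force=50)

```text
time: 2.65
position: [0.5823, -0.3429, 0.0629]
tool_rot: [3.141, -0.045, 0.0]
ft_force: [0.1, -0.4, 0.7]
grip_width: 0.629
grip_force: 0.0
```

Call:
step_arm(commands=[{"travel": [0, 0, 0], "turn": [0, 0, 0]}, {"travel": [0, 0, 0], "turn": [0, 0, 0]}, {"travel": [0, 0, 0], "turn": [0, 0, 0]}], gripper=0)

```text
time: 2.95
position: [0.5822, -0.3428, 0.0625]
tool_rot: [3.141, -0.045, -0.0]
ft_force: [1.0, -0.2, 0.4]
grip_width: 0.355
grip_force: 0.0
```

Call:
step_arm(commands=[{"travel": [0, 0, 0], "turn": [0, 0, 0]}, {"travel": [0, 0, 0], "turn": [0, 0, 0]}, {"travel": [0, 0, 0], "turn": [0, 0, 0]}, {"travel": [0, 0, 0], "turn": [0, 0, 0]}])

```text
time: 3.35
position: [0.5821, -0.3429, 0.0624]
tool_rot: [3.141, -0.045, -0.0]
ft_force: [0.8, -0.3, -0.8]
grip_width: 0.272
grip_force: 49.4
```

```bash
python3 - <<'E'
from h import *
s=ctrl.get_state();print({k:np.round(s[k],4) for k in("position","tool_rot","ft_force","grip_width","grip_force","joint_positions")})
E
```

```text
{'position': array([ 0.5821, -0.3429,  0.0624]), 'tool_rot': array([ 3.1412e+00, -4.5400e-02, -3.0000e-04]), 'ft_force': array([ 0.792 , -0.317 , -0.8088]), 'grip_width': np.float64(0.272), 'grip_force': np.float64(49.4278), 'joint_positions': array([ 0.6822,  0.5131, -0.2505,  1.5588,  0.138 ,  1.0872, -1.2013])}
```

Call:
step_arm(commands=[{"travel": [0, 0, -0.02], "turn": [0, 0, 0]}, {"travel": [0, 0, -0.055], "turn": [0, 0, 0]}, {"travel": [0, 0, -0.09], "turn": [0, 0, 0]}, {"travel": [0, 0, -0.11], "turn": [0, 0, 0]}, {"travel": [0, 0, -0.11], "turn": [0, 0, 0]}])

```text
time: 3.85
position: [0.5841, -0.3437, 0.1764]
tool_rot: [3.138, -0.045, 0.009]
ft_force: [0.8, -0.1, -1.8]
grip_width: 0.274
grip_force: 49.4
```

Call:
step_arm(commands=[{"travel": [0.002, -0.03, 0], "turn": [0, 0, 0]}, {"travel": [0.005, -0.07, 0], "turn": [0, 0, 0]}, {"travel": [0.008, -0.11, 0], "turn": [0, 0, 0]}, {"travel": [0.012, -0.15, 0], "turn": [0, 0, 0]}, {"travel": [0.015, -0.19, 0], "turn": [0, 0, 0]}])

```text
time: 4.35
position: [0.6016, -0.1516, 0.1703]
tool_rot: [-3.141, 0.045, 0.005]
ft_force: [0.5, 0.1, -2.3]
grip_width: 0.272
grip_force: 49.4
```

Call:
step_arm(commands=[{"travel": [0.002, -0.035, 0], "turn": [0, 0, -3]}, {"travel": [0.004, -0.065, 0], "turn": [0, 0, -6]}, {"travel": [0.006, -0.095, 0], "turn": [0, 0, -9]}, {"travel": [0.008, -0.1125, 0], "turn": [0, 0, -11.8]}, {"travel": [0.008, -0.1125, 0], "turn": [0, 0, -11.8]}])

```text
time: 4.85
position: [0.6138, -0.0373, 0.1718]
tool_rot: [-3.127, -0.288, 0.001]
ft_force: [0.9, 0.1, -1.4]
grip_width: 0.274
grip_force: 49.4
```

Call:
step_arm(commands=[{"travel": [0, 0, 0], "turn": [0, 0, 0]}, {"travel": [0, 0, 0], "turn": [0, 0, 0]}, {"travel": [0, 0, 0], "turn": [0, 0, 0]}])

```text
time: 5.15
position: [0.6138, -0.0434, 0.1723]
tool_rot: [3.129, 0.273, -0.001]
ft_force: [1.2, 0.3, -1.1]
grip_width: 0.273
grip_force: 49.4
```

```bash
python3 - <<'E'
from h import *
s=ctrl.get_state();im=ctrl.get_image("wrist");cv2.imwrite("pics/w2.png",im[:,:,::-1]);im2=ctrl.get_image("side");cv2.imwrite("pics/s2.png",cv2.resize(im2[60:320,150:450,::-1],None,fx=2,fy=2))
print({k:np.round(s[k],4) for k in("position","tool_rot","ft_force","grip_width","grip_force")})
c=cam("wrist",s)
for q in blobs(im,"white",minA=1000)[:3]: print(cv2.boundingRect(q),rect(c,q,.016))
E
```

```text
{'position': array([ 0.6138, -0.0434,  0.1723]), 'tool_rot': array([ 3.1288e+00,  2.7280e-01, -7.0000e-04]), 'ft_force': array([ 1.1589,  0.3304, -1.0724]), 'grip_width': np.float64(0.2731), 'grip_force': np.float64(49.4282)}
(38, 110, 303, 132) [594.1  99.1 153.1 333.9  10.1]
(469, 8, 127, 125) [ 772.8 -249.2  127.5   82.3   79.4]
(242, 32, 61, 66) [728.7  24.9  61.4  61.1   9.2]
```

View pics/w2.png

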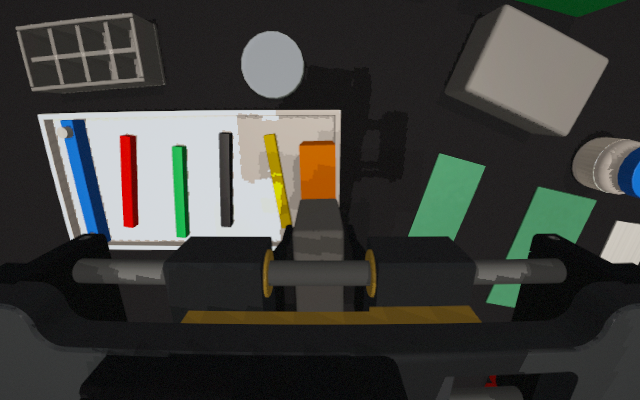

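View pics/s2.png

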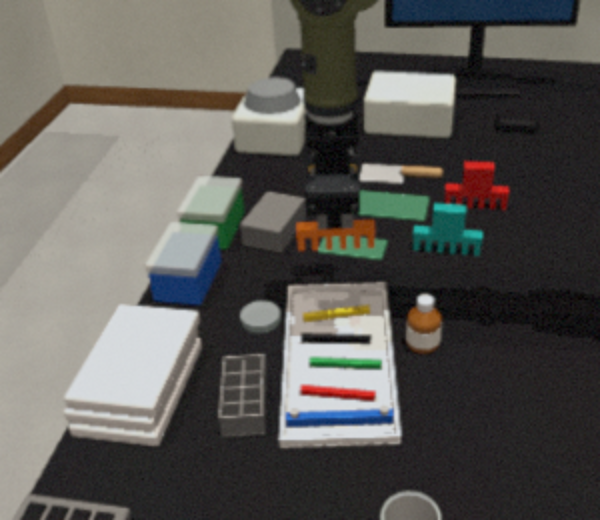

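The rake is held square over the rear of the tray. The orange bar is at (317,170) px, between the end wall at 338 and the yellow rod at 278, which is clear, so I lower it.

Call:
step_arm(commands=[{"travel": [0, -0.0015, 0.03], "turn": [0, 0, 0]}, {"travel": [0, -0.0015, 0.06], "turn": [0, 0, 0]}, {"travel": [0, -0.0015, 0.08], "turn": [0, 0, 0]}, {"travel": [0, -0.0015, 0.09], "turn": [0, 0, 0]}, {"travel": [0, -0.0015, 0.095], "turn": [0, 0, 0]}])

```text
time: 5.75
position: [0.6132, -0.0401, 0.0767]
tool_rot: [-3.129, -0.277, 0.002]
ft_force: [0.3, -0.1, -0.6]
grip_width: 0.274
grip_force: 49.4
```

Call:
step_arm(commands=[{"travel": [0, 0, 0.003], "turn": [0, 0, 0]}, {"travel": [0, 0, 0.006], "turn": [0, 0, 0]}, {"travel": [0, 0, 0.008], "turn": [0, 0, 0]}, {"travel": [0, 0, 0.009], "turn": [0, 0, 0]}, {"travel": [0, 0, 0.01], "turn": [0, 0, 0]}])

```text
time: 6.25
position: [0.6139, -0.0397, 0.0679]
tool_rot: [3.129, 0.278, 0.001]
ft_force: [0.3, 1.0, -1.8]
grip_width: 0.277
grip_force: 49.4
```

Call:
step_arm(commands=[{"travel": [0, 0, 0.001], "turn": [0, 0, 0]}, {"travel": [0, 0, 0.001], "turn": [0, 0, 0]}, {"travel": [0, 0, 0.001], "turn": [0, 0, 0]}])

```text
time: 6.55
position: [0.6137, -0.0397, 0.0666]
tool_rot: [3.129, 0.278, 0.0]
ft_force: [0.1, -0.7, -2.0]
grip_width: 0.273
grip_force: 49.4
```

Call:
step_arm(commands=[{"travel": [0, 0, 0.0005], "turn": [0, 0, 0]}, {"travel": [0, 0, 0.001], "turn": [0, 0, 0]}, {"travel": [0, 0, 0.0015], "turn": [0, 0, 0]}, {"travel": [0, 0, 0.002], "turn": [0, 0, 0]}, {"travel": [0, 0, 0.002], "turn": [0, 0, 0]}])

```text
time: 7.05
position: [0.6135, -0.0397, 0.0644]
tool_rot: [3.129, 0.278, -0.0]
ft_force: [-0.0, 0.0, -1.9]
grip_width: 0.273
grip_force: 49.4
```

Call:
step_arm(commands=[{"travel": [0, 0, 0.0005], "turn": [0, 0, 0]}, {"travel": [0, 0, 0.001], "turn": [0, 0, 0]}, {"travel": [0, 0, 0.001], "turn": [0, 0, 0]}])

```text
time: 7.35
position: [0.6136, -0.0396, 0.0635]
tool_rot: [3.129, 0.278, -0.0]
ft_force: [0.7, 0.0, -2.0]
grip_width: 0.276
grip_force: 49.4
```

Call:
step_arm(commands=[{"travel": [0, -0.003, -0.0007], "turn": [0, 0, 0]}, {"travel": [0, -0.008, -0.0007], "turn": [0, 0, 0]}, {"travel": [0, -0.014, -0.0007], "turn": [0, 0, 0]}, {"travel": [0, -0.02, -0.0007], "turn": [0, 0, 0]}, {"travel": [0, -0.026, -0.0007], "turn": [0, 0, 0]}])

```text
time: 7.85
position: [0.6089, -0.0132, 0.0643]
tool_rot: [-3.129, -0.279, 0.0]
ft_force: [0.6, -0.2, -1.4]
grip_width: 0.276
grip_force: 49.4
```

Call:
step_arm(commands=[{"travel": [0, -0.006, 0], "turn": [0, 0, 0]}, {"travel": [0, -0.012, 0], "turn": [0, 0, 0]}, {"travel": [0, -0.018, 0], "turn": [0, 0, 0]}, {"travel": [0, -0.024, 0], "turn": [0, 0, 0]}, {"travel": [0, -0.03, 0], "turn": [0, 0, 0]}])

```text
time: 8.35
position: [0.6037, 0.0159, 0.0643]
tool_rot: [3.129, 0.278, 0.0]
ft_force: [0.3, -1.1, -1.4]
grip_width: 0.276
grip_force: 49.4
```

Call:
step_arm(commands=[{"travel": [0, -0.006, 0], "turn": [0, 0, 0]}, {"travel": [0, -0.012, 0], "turn": [0, 0, 0]}, {"travel": [0, -0.018, 0], "turn": [0, 0, 0]}, {"travel": [0, -0.024, 0], "turn": [0, 0, 0]}, {"travel": [0, -0.03, 0], "turn": [0, 0, 0]}])

```text
time: 8.85
position: [0.5984, 0.0454, 0.0642]
tool_rot: [3.129, 0.278, 0.0]
ft_force: [-0.1, -0.3, -1.6]
grip_width: 0.27
grip_force: 49.4
```

Call:
step_arm(commands=[{"travel": [0, -0.006, 0], "turn": [0, 0, 0]}, {"travel": [0, -0.012, 0], "turn": [0, 0, 0]}, {"travel": [0, -0.018, 0], "turn": [0, 0, 0]}, {"travel": [0, -0.024, 0], "turn": [0, 0, 0]}, {"travel": [0, -0.03, 0], "turn": [0, 0, 0]}])

```text
time: 9.35
position: [0.5931, 0.075, 0.0642]
tool_rot: [3.129, 0.278, 0.0]
ft_force: [-0.3, -0.7, -1.9]
grip_width: 0.275
grip_force: 49.4
```

Call:
step_arm(commands=[{"travel": [0, -0.006, 0], "turn": [0, 0, 0]}, {"travel": [0, -0.012, 0], "turn": [0, 0, 0]}, {"travel": [0, -0.018, 0], "turn": [0, 0, 0]}, {"travel": [0, -0.024, 0], "turn": [0, 0, 0]}, {"travel": [0, -0.03, 0], "turn": [0, 0, 0]}])

```text
time: 9.85
position: [0.5879, 0.1045, 0.0642]
tool_rot: [3.129, 0.278, 0.0]
ft_force: [0.2, -0.5, -1.7]
grip_width: 0.272
grip_force: 49.4
```

Call:
step_arm(commands=[{"travel": [0, -0.006, 0], "turn": [0, 0, 0]}, {"travel": [0, -0.012, 0], "turn": [0, 0, 0]}, {"travel": [0, -0.018, 0], "turn": [0, 0, 0]}, {"travel": [0, -0.024, 0], "turn": [0, 0, 0]}, {"travel": [0, -0.027, 0], "turn": [0, 0, 0]}])

```text
time: 10.35
position: [0.5829, 0.1317, 0.0642]
tool_rot: [-3.129, -0.279, 0.0]
ft_force: [0.6, -0.2, 0.2]
grip_width: 0.278
grip_force: 49.4
```

```bash
python3 - <<'E'
from h import *
s=ctrl.get_state();im=ctrl.get_image("wrist");cv2.imwrite("pics/w3.png",im[:,:,::-1])
print({k:np.round(s[k],4) for k in("position","tool_rot","ft_force","grip_width","grip_force")})
E
```

```text
{'position': array([0.5829, 0.1317, 0.0642]), 'tool_rot': array([-3.1288e+00, -2.7930e-01,  1.0000e-04]), 'ft_force': array([ 0.5894, -0.1803,  0.1907]), 'grip_width': np.float64(0.2779), 'grip_force': np.float64(49.4283)}
```

View pics/w3.png

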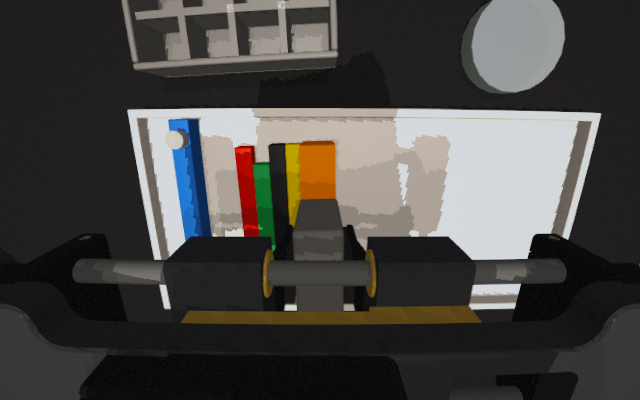

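The four rods lie flat against the rake in order red, green, black, yellow (240–300 px, row 170). There is still about a 30 px gap to the stop face at about 205 px.

Call:
step_arm(commands=[{"travel": [0, -0.004, 0], "turn": [0, 0, 0]}, {"travel": [0, -0.009, 0], "turn": [0, 0, 0]}, {"travel": [0, -0.013, 0], "turn": [0, 0, 0]}, {"travel": [0, -0.016, 0], "turn": [0, 0, 0]}, {"travel": [0, -0.018, 0], "turn": [0, 0, 0]}])

```text
time: 10.9
position: [0.5797, 0.1489, 0.0641]
tool_rot: [-3.129, -0.279, 0.0]
ft_force: [-0.0, -0.9, -1.6]
grip_width: 0.273
grip_force: 49.4
```

Call:
step_arm(commands=[{"travel": [0, -0.001, 0], "turn": [0, 0, 0]}, {"travel": [0, -0.002, 0], "turn": [0, 0, 0]}, {"travel": [0, -0.003, 0], "turn": [0, 0, 0]}])

```text
time: 11.2
position: [0.5794, 0.1512, 0.0642]
tool_rot: [3.129, 0.278, -0.0]
ft_force: [0.4, -0.2, -2.0]
grip_width: 0.274
grip_force: 49.4
```

Call:
step_arm(commands=[{"travel": [0, -0.001, 0], "turn": [0, 0, 0]}, {"travel": [0, -0.002, 0], "turn": [0, 0, 0]}, {"travel": [0, -0.003, 0], "turn": [0, 0, 0]}])

```text
time: 11.5
position: [0.5789, 0.1543, 0.0642]
tool_rot: [3.129, 0.278, 0.0]
ft_force: [0.5, -0.9, -2.2]
grip_width: 0.277
grip_force: 49.4
```

Call:
step_arm(commands=[{"travel": [0, -0.0007, 0], "turn": [0, 0, 0]}, {"travel": [0, -0.0014, 0], "turn": [0, 0, 0]}, {"travel": [0, -0.002, 0], "turn": [0, 0, 0]}])

```text
time: 11.8
position: [0.5786, 0.1563, 0.0642]
tool_rot: [3.129, 0.278, 0.0]
ft_force: [1.0, -1.5, -2.1]
grip_width: 0.275
grip_force: 49.4
```

Call:
step_arm(commands=[{"travel": [0, -0.0007, 0], "turn": [0, 0, 0]}, {"travel": [0, -0.0014, 0], "turn": [0, 0, 0]}, {"travel": [0, -0.002, 0], "turn": [0, 0, 0]}])

```text
time: 12.1
position: [0.5782, 0.1582, 0.0642]
tool_rot: [3.129, 0.278, -0.0]
ft_force: [0.1, -0.1, -1.1]
grip_width: 0.278
grip_force: 49.4
```

```bash
python3 - <<'E'
from h import *
s=ctrl.get_state();im=ctrl.get_image("wrist");c=cam("wrist",s)
cv2.imwrite("pics/w4.png",cv2.resize(im[100:260,130:400,::-1],None,fx=2.9,fy=2.9))
o=np.array([589.2,96.7]);a=np.deg2rad(10.1);R=np.array([[np.cos(a),np.sin(a)],[-np.sin(a),np.cos(a)]])
for col,z in(("red",.016),("green",.016),("yellow",.016),("orange",.039),("blue",.022),("blue",.004)):
    q=blobs(im,col,(130,110,345,245),100)[0]
    P=(ray(c,q,z)*1000-o)@R.T
    print(col,z,P.min(0).round(1),P.max(0).round(1))
E
```

```text
red 0.016 [-13.2 108.4] [ 55.9 121.8]
green 0.016 [-19.9  96.5] [ 44.6 109.7]
yellow 0.016 [-4.7 76.7] [58.  86.4]
orange 0.039 [24.1 51.8] [61.6 74.9]
blue 0.022 [-10.5 118.8] [ 74.6 136.7]
blue 0.004 [-18.9 124.1] [ 74.2 143.7]
```

View pics/w4.png

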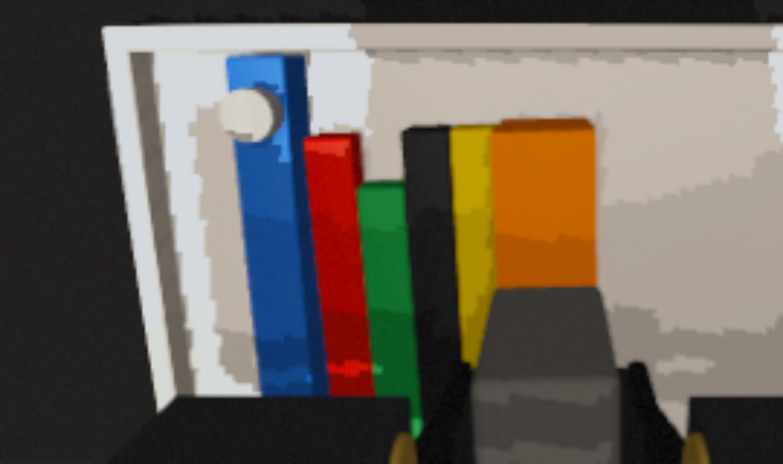

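The rods are packed side by side, and the red rod is within 1–2 mm of the blue stop face (x≈305–330 in the crop). I creep forward.

Call:
step_arm(commands=[{"travel": [0, -0.0005, 0], "turn": [0, 0, 0]}, {"travel": [0, -0.001, 0], "turn": [0, 0, 0]}])

```text
time: 12.35
position: [0.578, 0.1591, 0.0642]
tool_rot: [3.129, 0.278, -0.0]
ft_force: [0.1, -0.8, -1.8]
grip_width: 0.275
grip_force: 49.4
```

Call:
step_arm(commands=[{"travel": [0, -0.0005, 0], "turn": [0, 0, 0]}, {"travel": [0, -0.0005, 0], "turn": [0, 0, 0]}])

```text
time: 12.55
position: [0.578, 0.1594, 0.0642]
tool_rot: [3.129, 0.278, -0.0]
ft_force: [0.1, -2.1, -1.7]
grip_width: 0.27
grip_force: 49.4
```

Contact is beginning.

Call:
step_arm(commands=[{"travel": [0, -0.0003, 0], "turn": [0, 0, 0]}, {"travel": [0, -0.0003, 0], "turn": [0, 0, 0]}])

```text
time: 12.75
position: [0.578, 0.1594, 0.0642]
tool_rot: [3.129, 0.277, -0.0]
ft_force: [0.2, -2.1, -0.8]
grip_width: 0.269
grip_force: 49.4
```

Call:
step_arm(commands=[{"travel": [0, -0.0004, 0], "turn": [0, 0, 0]}, {"travel": [0, -0.0004, 0], "turn": [0, 0, 0]}])

```text
time: 12.95
position: [0.5778, 0.1597, 0.0642]
tool_rot: [3.128, 0.277, -0.0]
ft_force: [-1.0, -2.8, -0.2]
grip_width: 0.278
grip_force: 49.4
```

Call:
step_arm(commands=[{"travel": [0, -0.0005, 0], "turn": [0, 0, 0]}, {"travel": [0, -0.0005, 0], "turn": [0, 0, 0]}])

```text
time: 13.15
position: [0.5778, 0.1598, 0.0642]
tool_rot: [3.128, 0.277, -0.001]
ft_force: [-1.0, -5.2, 0.8]
grip_width: 0.274
grip_force: 49.4
```

Call:
step_arm(commands=[{"travel": [0, -0.0005, 0], "turn": [0, 0, 0]}, {"travel": [0, -0.0005, 0], "turn": [0, 0, 0]}])

```text
time: 13.35
position: [0.5777, 0.1599, 0.0642]
tool_rot: [3.127, 0.276, -0.001]
ft_force: [-0.9, -5.3, 1.2]
grip_width: 0.277
grip_force: 49.4
```

Call:
step_arm(commands=[{"travel": [0, -0.0006, 0], "turn": [0, 0, 0]}, {"travel": [0, -0.0006, 0], "turn": [0, 0, 0]}])

```text
time: 13.55
position: [0.5776, 0.16, 0.0642]
tool_rot: [3.127, 0.276, -0.001]
ft_force: [-0.7, -6.7, 0.5]
grip_width: 0.275
grip_force: 49.4
```

Call:
step_arm(commands=[{"travel": [0, -0.0005, 0], "turn": [0, 0, 0]}, {"travel": [0, -0.0005, 0], "turn": [0, 0, 0]}])

```text
time: 13.75
position: [0.5776, 0.16, 0.0642]
tool_rot: [3.126, 0.275, -0.001]
ft_force: [-0.8, -7.6, 1.2]
grip_width: 0.275
grip_force: 49.4
```

Call:
step_arm(commands=[{"travel": [0, -0.0005, 0], "turn": [0, 0, 0]}, {"travel": [0, -0.0008, 0], "turn": [0, 0, 0]}, {"travel": [0, -0.0008, 0], "turn": [0, 0, 0]}])

```text
time: 14.05
position: [0.5776, 0.1601, 0.0642]
tool_rot: [3.125, 0.275, -0.001]
ft_force: [-1.3, -9.3, 2.6]
grip_width: 0.271
grip_force: 49.4
```

Call:
step_arm(commands=[{"travel": [0, -0.0002, 0], "turn": [0, 0, 0]}, {"travel": [0, -0.0002, 0], "turn": [0, 0, 0]}, {"travel": [0, -0.0002, 0], "turn": [0, 0, 0]}, {"travel": [0, -0.0002, 0], "turn": [0, 0, 0]}, {"travel": [0, -0.0002, 0], "turn": [0, 0, 0]}])

```text
time: 14.55
position: [0.5776, 0.1602, 0.0643]
tool_rot: [3.125, 0.274, -0.001]
ft_force: [-1.5, -9.2, 1.9]
grip_width: 0.277
grip_force: 49.4
```

```bash
python3 - <<'E'
from h import *
s=ctrl.get_state();im=ctrl.get_image("wrist");c=cam("wrist",s)
cv2.imwrite("pics/w5.png",cv2.resize(im[100:260,130:400,::-1],None,fx=2.9,fy=2.9))
print({k:np.round(s[k],4) for k in("time","position","tool_rot","ft_force")})
E
```

```text
{'time': np.float64(14.55), 'position': array([0.5776, 0.1602, 0.0643]), 'tool_rot': array([ 3.1253e+00,  2.7430e-01, -1.4000e-03]), 'ft_force': array([-1.4886, -9.2291,  1.9421])}
```

View pics/w5.png

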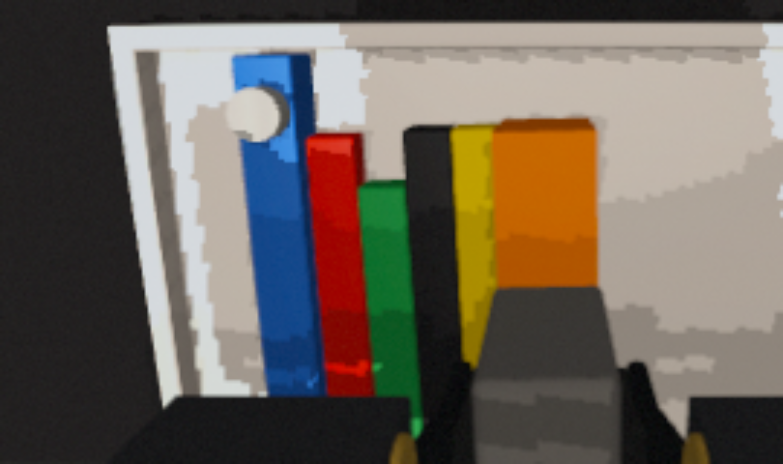

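All four rods are flat, square and packed against the blue stop (crop x 308–495), and about 9 N was held for over 0.5 s. I back off gently and lift.

Call:
step_arm(commands=[{"travel": [0, 0.002, 0], "turn": [0, 0, 0]}, {"travel": [0, 0.004, 0], "turn": [0, 0, 0]}, {"travel": [0, 0.007, 0], "turn": [0, 0, 0]}, {"travel": [0, 0.012, 0], "turn": [0, 0, 0]}, {"travel": [0, 0.02, -0.002], "turn": [0, 0, 0]}])

```text
time: 15.1
position: [0.5805, 0.145, 0.0661]
tool_rot: [-3.128, -0.281, 0.0]
ft_force: [-0.4, -0.9, -2.5]
grip_width: 0.274
grip_force: 49.4
```

Call:
step_arm(commands=[{"travel": [0, 0.004, -0.015], "turn": [0, 0, 0]}, {"travel": [0, 0.004, -0.045], "turn": [0, 0, 0]}, {"travel": [0, 0.004, -0.08], "turn": [0, 0, 0]}, {"travel": [0, 0.004, -0.108], "turn": [0, 0, 0]}, {"travel": [0, 0.004, -0.108], "turn": [0, 0, 0]}])

```text
time: 15.6
position: [0.5847, 0.1409, 0.1805]
tool_rot: [-3.128, -0.278, -0.016]
ft_force: [0.7, -0.4, -0.9]
grip_width: 0.271
grip_force: 49.4
```

Call:
step_arm(commands=[{"travel": [0, 0, 0], "turn": [0, 0, 0]}, {"travel": [0, 0, 0], "turn": [0, 0, 0]}])

```text
time: 15.8
position: [0.5807, 0.1394, 0.1732]
tool_rot: [3.129, 0.278, -0.003]
ft_force: [0.2, -0.5, -1.7]
grip_width: 0.275
grip_force: 49.4
```

```bash
python3 - <<'E'
from h import *
s=ctrl.get_state();im=ctrl.get_image("wrist");c=cam("wrist",s)
cv2.imwrite("pics/w6.png",im[:,:,::-1])
print({k:np.round(s[k],4) for k in("time","position","tool_rot","ft_force")})
Rt=Ro.from_rotvec(s['tool_rot']).as_matrix()
print((Rt.T@(np.array([.571,-.345,s['position'][2]])-s['position'])).round(4), "yaw",np.degrees(np.arctan2(Rt[1,0],Rt[0,0])))
for col in("red","green","yellow"):
    for q in blobs(im,col,(100,100,345,250),100)[:1]: print(col,rect(c,q,.016))
E
```

```text
{'time': np.float64(15.8), 'position': array([0.5807, 0.1394, 0.1732]), 'tool_rot': array([ 3.1289e+00,  2.7760e-01, -3.0000e-03]), 'ft_force': array([ 0.2183, -0.4863, -1.7315])}
[-9.490e-02  4.751e-01  3.000e-04] yaw 10.141164410872696
red [569.7 211.6 108.6  12.4   9.9]
green [559.7 197.3 109.8  13.   11.6]
yellow [577.7 176.3 109.4  12.7  11.4]
```

View pics/w6.png

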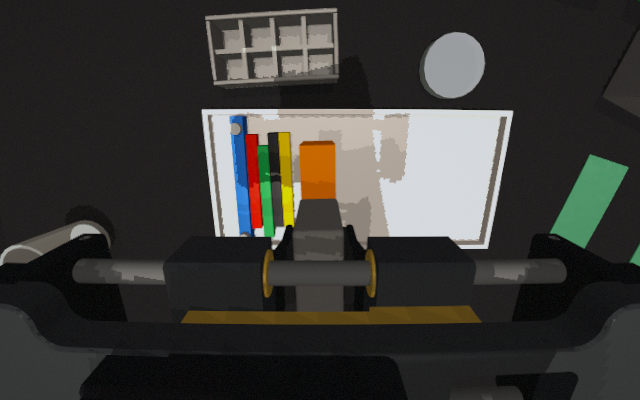

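The rods stay packed square against the stop (232–292 px), and outer centres are about 36 mm apart. Next I return to the mat.

Call:
step_arm(commands=[{"travel": [-0.006, 0.03, 0], "turn": [0, 0, 0]}, {"travel": [-0.014, 0.07, 0], "turn": [0, 0, 0]}, {"travel": [-0.023, 0.115, 0], "turn": [0, 0, 0]}, {"travel": [-0.032, 0.16, 0], "turn": [0, 0, 0]}, {"travel": [-0.041, 0.205, 0], "turn": [0, 0, 0]}])

```text
time: 16.35
position: [0.5762, -0.0709, 0.1728]
tool_rot: [-3.129, -0.279, 0.003]
ft_force: [0.6, 0.4, -1.8]
grip_width: 0.275
grip_force: 49.4
```

Call:
step_arm(commands=[{"travel": [-0.009, 0.045, 0], "turn": [0, 0, 2.4]}, {"travel": [-0.018, 0.09, 0], "turn": [0, 0, 4.8]}, {"travel": [-0.027, 0.135, 0], "turn": [0, 0, 7.2]}, {"travel": [-0.036, 0.18, 0], "turn": [0, 0, 9.6]}, {"travel": [-0.045, 0.225, 0], "turn": [0, 0, 12]}])

```text
time: 16.85
position: [0.5716, -0.3001, 0.1726]
tool_rot: [-3.14, 0.053, 0.004]
ft_force: [0.1, 0.3, -1.3]
grip_width: 0.272
grip_force: 49.4
```

Call:
step_arm(commands=[{"travel": [0.0, 0.025, 0], "turn": [0, 0, 0]}, {"travel": [0.001, 0.044, 0], "turn": [0, 0, 0]}, {"travel": [0.001, 0.044, 0], "turn": [0, 0, 0]}, {"travel": [0.001, 0.044, 0], "turn": [0, 0, 0]}, {"travel": [0.001, 0.044, 0], "turn": [0, 0, 0]}])

```text
time: 17.35
position: [0.5732, -0.3395, 0.1741]
tool_rot: [-3.139, 0.045, -0.0]
ft_force: [-0.2, 0.5, -1.4]
grip_width: 0.271
grip_force: 49.4
```

```bash
python3 - <<'E'
from h import *
s=ctrl.get_state()
print({k:np.round(s[k],4) for k in("time","position","tool_rot","ft_force")})
Rt=Ro.from_rotvec(s['tool_rot']).as_matrix()
print((Rt.T@(np.array([.571,-.345,.0624])-s['position'])).round(4), "yaw",np.degrees(np.arctan2(Rt[1,0],Rt[0,0])))
E
```

```text
{'time': np.float64(17.35), 'position': array([ 0.5732, -0.3395,  0.1741]), 'tool_rot': array([-3.1394,  0.0448, -0.    ]), 'ft_force': array([-0.1907,  0.5487, -1.4225])}
[-0.002   0.0058  0.1117] yaw -1.6362494459912005
```

Call:
step_arm(commands=[{"travel": [-0.002, 0.004, 0.03], "turn": [0, 0, 0]}, {"travel": [-0.002, 0.005, 0.06], "turn": [0, 0, 0]}, {"travel": [-0.002, 0.005, 0.085], "turn": [0, 0, 0]}, {"travel": [-0.002, 0.005, 0.1], "turn": [0, 0, 0]}, {"travel": [-0.002, 0.005, 0.106], "turn": [0, 0, 0]}])

```text
time: 17.85
position: [0.5698, -0.3455, 0.0667]
tool_rot: [-3.139, 0.047, 0.003]
ft_force: [0.4, 1.1, -2.4]
grip_width: 0.275
grip_force: 49.4
```

Call:
step_arm(commands=[{"travel": [0, 0, 0.001], "turn": [0, 0, 0]}, {"travel": [0, 0, 0.002], "turn": [0, 0, 0]}, {"travel": [0, 0, 0.003], "turn": [0, 0, 0]}, {"travel": [0, 0, 0.003], "turn": [0, 0, 0]}])

```text
time: 18.25
position: [0.5706, -0.3479, 0.0663]
tool_rot: [3.14, -0.051, 0.002]
ft_force: [-0.1, 0.4, -1.4]
grip_width: 0.273
grip_force: 49.4
```

Call:
step_arm(commands=[{"travel": [0, 0, 0.001], "turn": [0, 0, 0]}, {"travel": [0, 0, 0.002], "turn": [0, 0, 0]}, {"travel": [0, 0, 0.003], "turn": [0, 0, 0]}, {"travel": [0, 0, 0.003], "turn": [0, 0, 0]}])

```text
time: 18.65
position: [0.5701, -0.3477, 0.0625]
tool_rot: [3.141, -0.051, 0.0]
ft_force: [-0.4, 0.4, 0.5]
grip_width: 0.274
grip_force: 49.4
```

Call:
step_arm(commands=[{"travel": [0, 0, 0.0005], "turn": [0, 0, 0]}, {"travel": [0, 0, 0.0005], "turn": [0, 0, 0]}])

```text
time: 18.85
position: [0.5701, -0.3477, 0.0624]
tool_rot: [3.141, -0.051, 0.0]
ft_force: [-2.0, 1.0, 3.1]
grip_width: 0.27
grip_force: 49.4
```

Call:
step_arm(commands=[{"travel": [0, 0, 0.0005], "turn": [0, 0, 0]}, {"travel": [0, 0, 0.0005], "turn": [0, 0, 0]}])

```text
time: 19.05
position: [0.5701, -0.3477, 0.0624]
tool_rot: [3.141, -0.051, 0.0]
ft_force: [-3.7, 0.9, 6.2]
grip_width: 0.275
grip_force: 49.4
```

The rake is seated, with vertical force now upward, so I relieve slightly and release.

Call:
step_arm(commands=[{"travel": [0, 0, -0.0008], "turn": [0, 0, 0]}, {"travel": [0, 0, -0.0008], "turn": [0, 0, 0]}])

```text
time: 19.25
position: [0.5701, -0.3477, 0.0624]
tool_rot: [3.141, -0.051, 0.0]
ft_force: [-1.5, 0.4, 3.9]
grip_width: 0.275
grip_force: 49.4
```

Call:
step_arm(commands=[{"travel": [0, 0, 0], "turn": [0, 0, 0]}, {"travel": [0, 0, 0], "turn": [0, 0, 0]}, {"travel": [0, 0, 0], "turn": [0, 0, 0]}, {"travel": [0, 0, 0], "turn": [0, 0, 0]}, {"travel": [0, 0, 0], "turn": [0, 0, 0]}], gripper=0.9)

```text
time: 19.75
position: [0.57, -0.3475, 0.0618]
tool_rot: [-3.141, 0.051, 0.0]
ft_force: [0.2, 0.1, -0.8]
grip_width: 0.644
grip_force: 0.0
```

Call:
step_arm(commands=[{"travel": [0, 0, 0], "turn": [0, 0, 0]}, {"travel": [0, 0, 0], "turn": [0, 0, 0]}, {"travel": [0, 0, 0], "turn": [0, 0, 0]}, {"travel": [0, 0, 0], "turn": [0, 0, 0]}])

```text
time: 20.15
position: [0.5701, -0.3476, 0.0621]
tool_rot: [3.141, -0.051, 0.0]
ft_force: [-0.6, 0.4, -0.0]
grip_width: 0.886
grip_force: 0.0
```

Call:
step_arm(commands=[{"travel": [0, 0, -0.02], "turn": [0, 0, 0]}, {"travel": [0, 0, -0.06], "turn": [0, 0, 0]}, {"travel": [0, 0, -0.1], "turn": [0, 0, 0]}, {"travel": [0, 0, -0.14], "turn": [0, 0, 0]}, {"travel": [0, 0, -0.16], "turn": [0, 0, 0]}])

```text
time: 20.65
position: [0.5715, -0.3483, 0.2269]
tool_rot: [3.138, -0.051, 0.008]
ft_force: [0.5, 0.7, -0.5]
grip_width: 0.903
grip_force: 0.0
```

Call:
step_arm(commands=[{"travel": [0, 0, 0], "turn": [0, 0, 0]}, {"travel": [0, 0, 0], "turn": [0, 0, 0]}, {"travel": [0, 0, 0], "turn": [0, 0, 0]}])

```text
time: 20.95
position: [0.5692, -0.3471, 0.22]
tool_rot: [-3.14, 0.051, 0.004]
ft_force: [-0.1, -0.2, -0.2]
grip_width: 0.899
grip_force: 0.0
```

```bash
python3 - <<'E'
from h import *
s=ctrl.get_state();im=ctrl.get_image("side")
cv2.imwrite("pics/s7.png",cv2.resize(im[100:300,220:460,::-1],None,fx=3,fy=3))
w=ctrl.get_image("wrist");c=cam("wrist",s)
print(s['time'],s['position'],s['grip_width'])
for q in blobs(w,"orange",(200,50,440,232),40)[:4]: print("orange",rect(c,q,.042))
for q in blobs(w,"green",(270,50,400,245),300)[:1]: print("mat",rect(c,q,.003))
E
```

```text
20.95 [ 0.56919191 -0.34712143  0.22002942] 0.8988351579799233
orange [ 613.6 -348.    22.1   33.5   88.7]
orange [ 514.6 -347.4   21.5   13.6   88.2]
mat [ 568.6 -345.7   85.8  170.5   87.8]
```

View pics/s7.png

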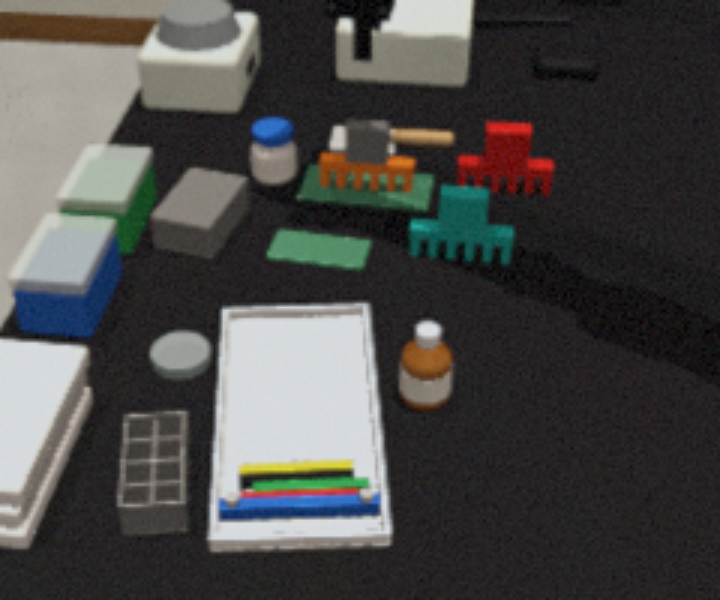

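The rake stands upright at mat centre (367,170). The rods are packed at the blue stop (300,485), and everything else is in place.

```bash
python3 -c "
from bench import ctrl
print(ctrl.close_job())"
```

```text
the job is handed in; nothing more can be done
None
```

The job is handed in: all four rods lie flat and packed square against the stop after about 9 N held for half a second, and the rake stands upright near the centre of its green mat; the judge's verdict was not shown.

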